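# Lock the microtome handwheel before the block is changed

## Robot

A 6-joint arm with a two-finger parallel gripper is mounted at the origin on a cart in front of the work surface, level with it; the furniture and walls round the work are solid. World frame = base frame: x ahead of the robot, y to its left, z up, the work surface at z = 0. Lengths are in mm, angles in rad, forces in N, time in s.
With the tool pointing down it reaches from about 275 to 750 mm from the base axis. Payload 10.2 kg.
Tool frame: the origin (TCP) lies on the centre line of the jaws, within the pads' length; the fingertips stand 11 mm ahead of it and the grasp point (between the pads) lies 8 mm behind it; z points along the fingers, y is the line along which they close (so a half turn about z gives the same grasp; the last joint's range is limited). The gripper opens to 85 mm and grips with 20 to 120 N. Pads are 22 mm wide; open, the fingers measure 114 mm over their backs; the gripper's body (76 mm by 85 mm) begins 54 mm behind the grasp point. The pads swing forward as they close: fully open they stand 13 mm farther back than shut.
Start: joints at [1, 0.313, 1.498, -0, 1.331, -0.223], TCP at [178.949, 493.567, 204.894] pointing down, gripper open.
Joint ranges: [-2.94, 2.94], [-0.97, 2.17], [0.19, 2.56], [-1.23, 4.37], [0.02, 3.11], [-2.88, 2.88]. Speed limits (rad/s): [2.39, 2.39, 3.01, 3.14, 3.14, 3.14].

## Interface

Orientations are given as a 3x3 rotation matrix whose columns are the frame's x, y, z axes.
In Python, from cell import arm gives the robot as it stands. The module is installed in compiled form; this text tells all that it offers.
- The arm moves only by the shell command python3 -m handwheel 'ROWS' [FORCE]. ROWS is JSON, a list of rows, each a list of 7 numbers: the turn, a rotation vector about the tool's x, y, z in rad, then the shift along the tool's x, y, z in cm, then the gripper command: -1 is fully open, 1 is shut, values between are in proportion. In form: [[ax, ay, az, dx, dy, dz, fingers], ...]. A call has 1 to 8 rows; each row is the pose to reach, as a shift and turn from the pose commanded when the call began, along the tool's axes at that moment; what a row does not reach only later rows make up. A row lasts 1/12 s, in which the tool goes at most 41.7 mm and 7.16 degrees, less where a joint would pass 70% of its speed; a pose out of reach is approached as far as the arm can. A call with a gripper value outside its range is refused whole. The fingers move at their own pace and stop on an object; FORCE is the grip in N (left out, the last holds). Time passes only in rows, so rows that repeat a pose let the fingers close. It gives the time, the measured TCP pose, the force, the opening and the grip force at its end, in the units of the state.
- arm.observe(): the state, without advancing time (a new reading comes with each control period).
- arm.grab_frame(name): name is "side" or "top" or "wrist"; returns the picture (400x640x3 uint8, blue, green, red); there is no depth.
- arm.camera_model(name): a dict with "mtx" (3x3 intrinsics, pixels), "R" (3x3) and "t" (3): a world point X has camera coordinates R X + t. Camera axes: x right, y down, z forward; pixel columns grow to the right and rows downward; lengths in mm; the calibration is good to about 2 mm. A picture is of the moment at which its call begins: read the wrist's pose just before it. camera_model takes no time and is no camera call; for the wrist camera it gives the pose at the moment of the call.
- arm.job_done(): hands the job in; it is judged then, once.
The state is a dict: "time": time; "joint_pos": joint angles; "qd": joint speeds; "tau": joint torques, N m; "eef_pos": TCP position; "ee_rot": TCP orientation; "contact_force": force on the tool from outside, world axes, zero at the start; "wrist_torque": the same for the moment, N m; "gripper_width": finger opening in mm; "grasp_force": force on a finger pad.
Only numpy, scipy, OpenCV 4.12 (cv2) and the standard library are available. Lean on these libraries where they do the work, as an engineer would, in place of code of your own. Each camera call takes 0.05 s, during which the arm holds its last target. There are 200 camera calls.

## Task

Lock the handwheel of the microtome so that the specimen block can be changed safely: with a fingertip or the outside of the fingers push the crank handle round until the slot in the wheel's rim stands under the lock bolt, then press the bolt down fully home through the slot, and withdraw. Push only: grip nothing and pick nothing up, and leave the things lying round and on the machine where they are.

Things in the scene. Friction and masses are not known exactly. Their poses are not given: they have to be found in the camera images.
- microtome: Bench rotary microtome (fixed): white housing 180 (x) by 260 (y) by 224 mm high on a grey base, blade holder at its +y end, a shallow tray on top. Origin: under the housing's middle, at bench height; z up. The handwheel is on its -x face, towards the robot: from there +y is left. Bracket and bolt over the wheel reach at most 14 mm in front of the wheel's middle plane, only the crank handle further
- wheel_turn (a joint): Turn of the handwheel, rad, about the microtome's x axis. 0: slot at 12 o'clock, exactly under the bolt. Starts negative; grows clockwise seen from the robot (top of the wheel moves to -y). End stops at -2.2 and 0.5. Friction 0.12 N m, so 3 to 6 N on the handle turn it; it stays where it is left. The specimen head rises and falls with it
- handwheel: Dark steel handwheel, a disc 150 mm across, rim 18 mm thick. Origin: its centre, 125 mm above the bench and 121 mm from the microtome's origin along -x; axes turn with it (parallel to the microtome's at wheel_turn 0), z points to its one slot. Its black crank handle, a round bar 20 mm thick, stands out along -x from x = -9 to -84 mm at y = -32, z = 38 mm, so 50 mm off the axis and 40 deg clockwise of the slot
- crank_grip (a point): Point on the crank handle's axis 54 mm in front of the wheel's middle plane, the place to push it
- slot (a point): Middle of the slot's mouth, at the rim's outer edge. The slot is cut right through the rim, 13 mm wide (21 mm at the chamfered mouth) and 20 mm deep, and is the only one
- bolt_travel (a joint): Travel of the lock bolt, m: 0 fully up (start), 0.022 fully home. A flat steel bar 10 mm wide, tapered at its tip, that slides straight down in a bracket above the wheel; friction 2.5 N holds it where it is left. On the rim outside the slot it stops after 0.005; it enters only with the wheel within about 0.08 rad of 0, and then draws the wheel in line
- lock_bolt: The bolt. Origin: centre of its lower end, 5 mm above the wheel's rim when it is up; axes as the microtome's. On top it has a round steel head 26 mm across, 8 mm thick
- bolt_top (a point): Centre of the bolt head's flat top, the place to press; 256 mm above the bench when the bolt is up, 234 mm when it is home
- coverslip_box: Loose small carton 46 x 62 x 16 mm on the bench beside the microtome; origin under its middle. Leave alone
- forceps: Loose steel forceps 126 mm long on the bench; origin under their middle. Leave alone
- petri_dish: Loose petri dish, 58 mm across, 15 mm high on the bench; origin under its middle. Leave alone
- brush: Loose fine brush 154 mm long, lying in the tray on top of the microtome; origin under its middle. Leave alone

How it is judged (in metres and radians):
On the way, in this order (a step that is already met when the one before it is completed fails the run):
1. the slot is turned under the bolt, which is still up (value of joint wheel_turn between -0.12 and 0.12 rad and value of joint bolt_travel below 0.007 m), for 0.05 s.
2. the bolt is pushed home through the slot (value of joint wheel_turn between -0.04 and 0.04 rad and value of joint bolt_travel above 0.019 m), for 0.2 s.
At the end, for the whole second after the job is handed in: The lock bolt is within 3 mm of fully home, in the slot (wheel within 0.04 rad of the lock position and at rest); the coverslip box, forceps, petri dish and brush lie within 20 mm of where they were (all of step 2 and velocity of joint wheel_turn between -0.05 and 0.05 rad/s and distance of each of coverslip_box, forceps, petri_dish, brush from where it was at the start of the episode below 0.02 m); the robot touches nothing.
It fails at once if a bystander is shoved or picked up (distance of any of coverslip_box, forceps, petri_dish, brush from where it was at the start of the episode above 0.02 m).
It fails at once if the crank handle is gripped between the fingers (x of the grasp point in the frame of crank_grip between -0.04 and 0.04 m and y of the grasp point in the frame of crank_grip between -0.013 and 0.013 m and z of the grasp point in the frame of crank_grip between -0.013 and 0.013 m and contact force between the fingers and handwheel above 0.5 N).
It fails at once if the bolt head is gripped between the fingers (x of the grasp point in the frame of bolt_top between -0.012 and 0.012 m and y of the grasp point in the frame of bolt_top between -0.012 and 0.012 m and z of the grasp point in the frame of bolt_top between -0.03 and 0.01 m and contact force between the fingers and lock_bolt above 0.5 N).
It also fails if it takes over 42 s, if anything falls off the work surface, if the arm or the gripper's body presses on something with over 40 N, if the wrist force passes 120 N, or if a joint passes its speed limit or range.

## Working session

There is one attempt and no reset: what is moved stays moved. The work goes in short steps, Python scripts to look and compute and a shell command to move; the robot and the scene stay as the last step left them, time stands still between calls to the robot, and variables do not carry over. Pictures are saved under pics/ and viewed, at most 12 in all, crops included, and the job is handed in when it is done.

```bash
mkdir -p pics
cat > h.py <<'E'
import numpy as np,cv2
from cell import arm
def ray(n,u,v,m=None):
    m=m or arm.camera_model(n);K=np.array(m["mtx"]);R=np.array(m["R"]);t=np.array(m["t"]).ravel()
    d=R.T@np.linalg.inv(K)@[u,v,1];return -R.T@t,d/np.linalg.norm(d)
def onplane(n,u,v,z):
    c,d=ray(n,u,v);return c+d*(z-c[2])/d[2]
def tri(rs):
    A=sum(np.eye(3)-np.outer(d,d) for c,d in rs);b=sum((np.eye(3)-np.outer(d,d))@c for c,d in rs)
    return np.linalg.solve(A,b)
def proj(n,X):
    m=arm.camera_model(n);p=np.array(m["mtx"])@(np.array(m["R"])@X+np.array(m["t"]).ravel());return p[:2]/p[2]
E
python3 - <<'E'
from h import *
for n in("side","top","wrist"):
    cv2.imwrite(f"pics/{n}0.png",arm.grab_frame(n)); m=arm.camera_model(n); print(n,(-np.array(m["R"]).T@np.array(m["t"]).ravel()).round(),np.array(m["R"])[2].round(2))
s=arm.observe();print(s["time"],np.round(s["eef_pos"],1),np.round(s["ee_rot"],3))
E
```

```text
side [ 249. -783.  663.] [ 0.34  0.75 -0.56]
top [ 447. -112. 1035.] [ 0.11 -0.   -0.99]
wrist [116. 517. 374.] [ 0.25 -0.09 -0.96]
0.15 [178.8 493.4 204.5] [[-0.94   0.341 -0.001]
 [ 0.341  0.94  -0.001]
 [ 0.    -0.001 -1.   ]]
```

View pics/side0.png

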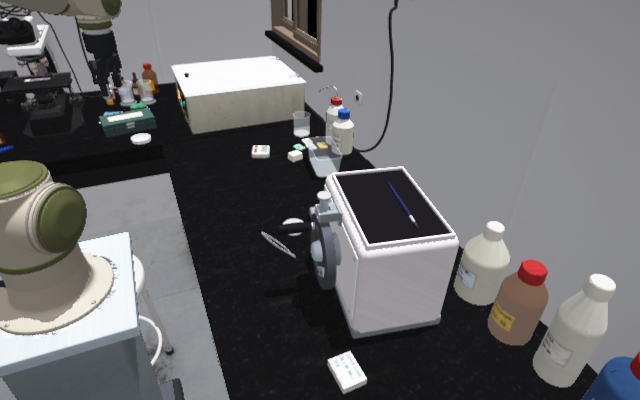

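View pics/top0.png

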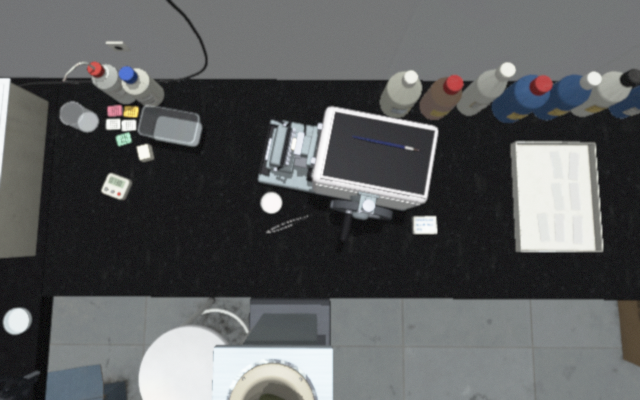

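The side view shows the bolt head near (323,196) and the crank handle running from about (312,228) to (265,228). In the top view the head is near (369,205), the handle tip near (345,238), and the housing top is the white rim (315–438, 108–205). I'll enlarge both.

Run:
```python
from h import *
s=cv2.imread("pics/side0.png")[180:300,245:365];t=cv2.imread("pics/top0.png")[155:255,310:410]
t=cv2.convertScaleAbs(t,alpha=1.6,beta=20);s=cv2.convertScaleAbs(s,alpha=1.3,beta=20)
cv2.imwrite("pics/c0.png",np.hstack([cv2.resize(s,(400,400),interpolation=2),cv2.resize(t,(400,400),interpolation=2)]))
# housing top rim: white mask in top
im=cv2.imread("pics/top0.png");g=im.min(2);m=(g>150).astype(np.uint8);m[:, :300]=0;m[:,450:]=0
cs,_=cv2.findContours(m,0,2)
for c in sorted(cs,key=cv2.contourArea)[-3:]:
    r=cv2.minAreaRect(c);print(cv2.contourArea(c),r,cv2.boxPoints(r).round(0).tolist())
```

```text
468.5 ((403.45880126953125, 85.06471252441406), (27.44170379638672, 32.32263946533203), 77.47119140625) [[385.0, 75.0], [416.0, 68.0], [422.0, 95.0], [391.0, 102.0]]
1607.0 ((315.9999694824219, 372.9999694824219), (31.999996185302734, 51.99999237060547), 0.0) [[300.0, 399.0], [300.0, 347.0], [332.0, 347.0], [332.0, 399.0]]
9896.5 ((363.1321716308594, 162.44947814941406), (137.9619903564453, 99.2859115600586), 10.68491268157959) [[286.0, 198.0], [305.0, 101.0], [440.0, 126.0], [422.0, 224.0]]
```

View pics/c0.png

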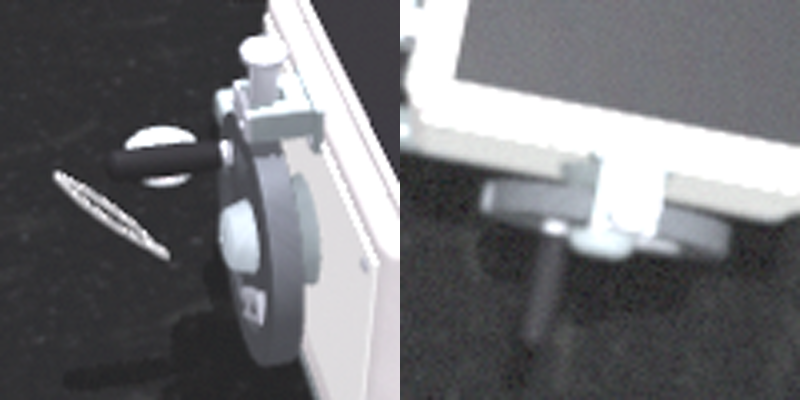

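In the crop, the side view has the bolt head top at (323.6,194), the handle tip at (279.5,229) and its base at (311.6,226). The top view has the head near (368,206), the handle tip at (344,239) and its base at (348,212). The handle is up and left of the hub.

Run:
```python
from h import *
P={}
for k,a,b in[("bolt",(323.6,194.1),(368,206)),("tip",(279,229),(344.3,239)),("base",(311.6,226),(348.3,212))]:
    P[k]=tri([ray("side",*a),ray("top",*b)]);print(k,P[k].round(1),proj("side",P[k]).round(1)-a,proj("top",P[k]).round(1)-b)
# yaw from front edge of housing rim at z=224 (top): white rim lower edge points
for u,v in[(316,186),(422,206),(328,108),(438,126)]: print(onplane("top",u,v,224).round(1))
b=onplane("top",368,206,256);print(b,onplane("side",323.6,194.1,256))
print([onplane("top",u,v,0).round() for u,v in[(271,203),(288,224),(425,225)]])
```

```text
bolt [ 511.  -222.4  256. ] [-0.3  0. ] [ 0.1 -0.3]
tip [ 440.5 -179.3  166.5] [0.3 0. ] [-0.1  0.2]
base [ 503.7 -189.2  162.6] [0. 0.] [0. 0.]
[ 556.2 -113.2  224. ]
[ 513.8 -344.3  224. ]
[ 732.6 -138.9  224. ]
[ 692.9 -384.2  224. ]
[ 510.40585205 -222.12979405  256.        ] [ 511.59288352 -222.5146126   256.        ]
[array([538.,  11.,   0.]), array([480., -37.,   0.]), array([ 480., -416.,    0.])]
```

Yaw is about -9.5°. The wheel centre is near (511,-222,125). The handle sits 31 mm to +y and 38 mm up, so its radius is about 49 mm, which fits the text. That puts wheel_turn near -1.39 rad. I'll approach its +y side with the fingers shut.

```bash
python3 -m handwheel '[[0,0,0,-20,-20,0,1],[0,0,0,-20,-20,0,1],[0,0,0,-20,-20,0,1],[0,0,0,-20,-20,0,1],[0,0,0,-20,-20,0,1],[0,0,0,-20,-20,0,1],[0,0,0,-20,-20,0,1],[0,0,0,-20,-20,0,1]]'; python3 -m handwheel '[[0,0,0,-20,-20,0,1],[0,0,0,-20,-20,0,1],[0,0,0,-20,-20,0,1],[0,0,0,-20,-20,0,1],[0,0,0,-20,-20,0,1],[0,0,0,-20,-20,0,1],[0,0,0,-20,-20,0,1],[0,0,0,-20,-20,0,1]]'; python3 -m handwheel '[[0,0,-0.18,-7.8,-9.9,0,1],[0,0,-0.18,-7.8,-9.9,0,1],[0,0,-0.18,-7.8,-9.9,0,1],[0,0,-0.18,-7.8,-9.9,0,1],[0,0,-0.18,-7.8,-9.9,0,1],[0,0,-0.18,-7.8,-9.9,0,1],[0,0,-0.18,-7.8,-9.9,0,1],[0,0,-0.18,-7.8,-9.9,0,1]]'
python3 - <<'E'
from h import *
s=arm.observe();print(s["time"],np.round(s["eef_pos"],1),np.round(s["ee_rot"],3).tolist())
cv2.imwrite("pics/w1.png",arm.grab_frame("wrist"))
E
```

```text
time: 0.82
eef_pos: [300.7, 233.5, 204.9]
ee_rot: [[-0.938, 0.346, 0.001], [0.346, 0.938, -0.001], [-0.001, -0.001, -1.0]]
contact_force: [-1.4, 1.1, -0.3]
gripper_width: 0.1
grasp_force: 0.0
time: 1.48
eef_pos: [420.4, -22.8, 204.5]
ee_rot: [[-0.939, 0.345, 0.0], [0.345, 0.939, -0.001], [-0.0, -0.001, -1.0]]
contact_force: [0.3, 1.4, -0.1]
gripper_width: -0.3
grasp_force: 0.0
time: 2.15
eef_pos: [458.1, -137.1, 205.1]
ee_rot: [[-0.986, 0.165, 0.0], [0.165, 0.986, 0.0], [-0.0, 0.0, -1.0]]
contact_force: [0.3, 0.1, -0.3]
gripper_width: -0.0
grasp_force: 0.0
2.15 [ 458.1 -137.1  205.1] [[-0.986, 0.165, 0.0], [0.165, 0.986, 0.0], [-0.0, 0.0, -1.0]]
```

View pics/w1.png

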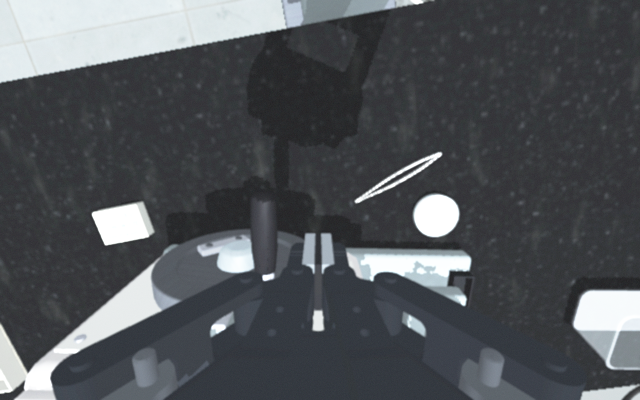

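The handle, at pixels (264,195–275), is parallel to the tool's x axis. The shut fingers, at (318,235–265), stand to its +y side with clear space between. I'll descend and feel for contact.

```bash
python3 -m handwheel '[[0,0,0,0,0,2.2,1],[0,0,0,0,0,4.4,1],[0,0,0,0,-0.5,4.4,1],[0,0,0,0,-1,4.4,1],[0,0,0,0,-1,4.4,1]]'; for i in 1; do python3 -m handwheel '[[0,0,0,0,-0.2,0,1],[0,0,0,0,-0.4,0,1],[0,0,0,0,-0.4,0,1]]'; done; python3 -m handwheel '[[0,0,0,0,-0.2,0,1],[0,0,0,0,-0.4,0,1],[0,0,0,0,-0.4,0,1]]';python3 -m handwheel '[[0,0,0,0,-0.2,0,1],[0,0,0,0,-0.4,0,1],[0,0,0,0,-0.4,0,1]]';python3 -m handwheel '[[0,0,0,0,-0.2,0,1],[0,0,0,0,-0.4,0,1],[0,0,0,0,-0.4,0,1]]'
```

```text
time: 2.62
eef_pos: [457.0, -149.2, 162.2]
ee_rot: [[-0.986, 0.167, 0.001], [0.167, 0.986, -0.001], [-0.002, -0.001, -1.0]]
contact_force: [-0.2, -0.3, 0.1]
gripper_width: 0.0
grasp_force: 0.0
time: 2.87
eef_pos: [456.1, -152.8, 161.6]
ee_rot: [[-0.986, 0.167, 0.001], [0.167, 0.986, -0.001], [-0.001, -0.001, -1.0]]
contact_force: [0.1, 0.3, -0.2]
gripper_width: -0.2
grasp_force: 0.0
time: 3.12
eef_pos: [455.3, -156.5, 161.0]
ee_rot: [[-0.986, 0.167, 0.0], [0.167, 0.986, -0.0], [-0.0, -0.0, -1.0]]
contact_force: [0.0, -0.4, -0.3]
gripper_width: -0.1
grasp_force: 0.0
time: 3.37
eef_pos: [454.5, -160.5, 160.9]
ee_rot: [[-0.986, 0.167, -0.0], [0.167, 0.986, -0.0], [0.0, -0.0, -1.0]]
contact_force: [-0.4, -0.4, -0.5]
gripper_width: 0.1
grasp_force: 0.0
time: 3.62
eef_pos: [453.9, -164.4, 160.9]
ee_rot: [[-0.986, 0.167, -0.0], [0.167, 0.986, -0.0], [0.0, -0.0, -1.0]]
contact_force: [-0.4, -0.4, 0.4]
gripper_width: 0.1
grasp_force: 0.0
```

```bash
for i in 1; do python3 -m handwheel '[[0,0,0,0,-0.15,0,1],[0,0,0,0,-0.3,0,1],[0,0,0,0,-0.3,0,1]]'; done; python3 -m handwheel '[[0,0,0,0,-0.15,0,1],[0,0,0,0,-0.3,0,1],[0,0,0,0,-0.3,0,1]]';python3 -m handwheel '[[0,0,0,0,-0.15,0,1],[0,0,0,0,-0.3,0,1],[0,0,0,0,-0.3,0,1]]'
```

```text
time: 3.87
eef_pos: [453.4, -167.3, 160.9]
ee_rot: [[-0.986, 0.167, -0.0], [0.167, 0.986, -0.0], [-0.0, -0.0, -1.0]]
contact_force: [0.1, 0.5, -1.0]
gripper_width: -0.1
grasp_force: 0.0
time: 4.12
eef_pos: [452.9, -170.3, 160.9]
ee_rot: [[-0.986, 0.167, -0.0], [0.167, 0.986, -0.0], [0.0, -0.0, -1.0]]
contact_force: [-0.2, 0.7, -0.2]
gripper_width: 0.2
grasp_force: 0.0
time: 4.37
eef_pos: [452.4, -173.2, 160.9]
ee_rot: [[-0.986, 0.167, -0.0], [0.167, 0.986, -0.0], [0.0, -0.0, -1.0]]
contact_force: [0.4, 0.1, -0.6]
gripper_width: 0.1
grasp_force: 0.0
```

Run:
```python
from h import *
a=arm.grab_frame("side")[130:290,225:385];b=arm.grab_frame("wrist")[120:320,180:400]
cv2.imwrite("pics/c2.png",np.hstack([cv2.resize(cv2.convertScaleAbs(a,alpha=1.3,beta=20),(400,400),interpolation=2),cv2.resize(b,(400,364),interpolation=2)[:400].copy() if 0 else cv2.resize(b,(400,400),interpolation=2)]))
```

```text
(no output)
```

View pics/c2.png

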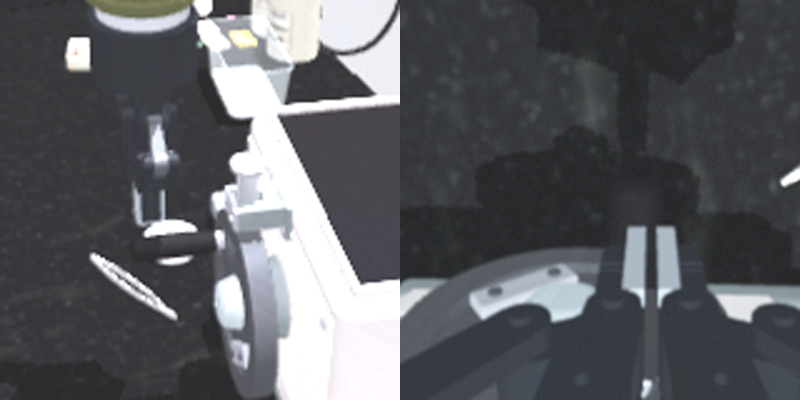

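Run:
```python
from h import *
s=arm.observe();p=np.array(s["eef_pos"]);R=np.array(s["ee_rot"]);print(p,np.round(s["contact_force"],1))
for n in("wrist","side"):
    print(n,"tip",proj(n,p+R@[0,0,11]),"tcp",proj(n,p))
    for h in((440.5,-179.3,166.5),(503.7,-189.2,162.6)): print(proj(n,np.array(h)))
c,d=ray("wrist",262,195)
```

```text
[ 452.39024911 -173.03369249  160.8987571 ] [-0.   0.2 -0.2]
wrist tip [317.43950511 225.42684962] tcp [317.41864161 231.46363296]
[303.98034447 218.47597293]
[306.67622008 305.53519028]
side tip [284.24245044 232.3872588 ] tcp [284.10631455 227.9661262 ]
[279.2725809  228.95980425]
[311.6210736  225.99850893]
```

Run:
```python
from h import *
a=arm.grab_frame("side")[195:255,255:325];b=arm.grab_frame("wrist")[190:290,260:360]
f=lambda x:cv2.resize((255*(x/255.)**.45).astype(np.uint8),(400,int(400*x.shape[0]/x.shape[1])),interpolation=2)
a,b=f(a),f(b);a=cv2.copyMakeBorder(a,0,400-a.shape[0],0,0,0)
cv2.imwrite("pics/c3.png",np.hstack([a,b]))
```

```text
(no output)
```

View pics/c3.png

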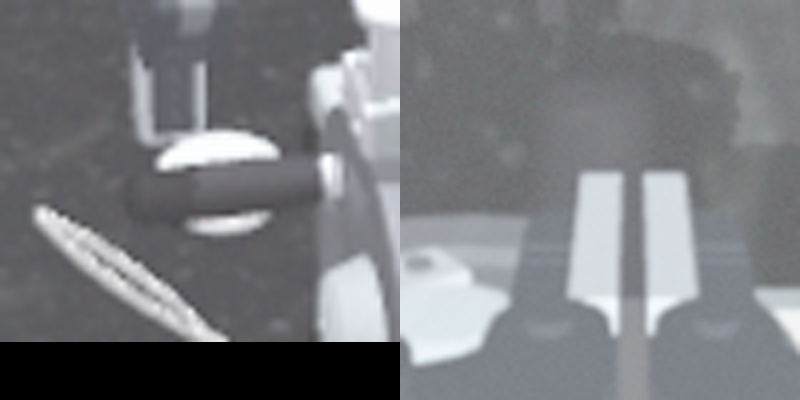

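Run:
```python
from h import *
s=arm.observe();p=np.array(s["eef_pos"]);R=np.array(s["ee_rot"])
for d in(11,0,-10,-20,-30): print(d,proj("wrist",p+R@[11,0,d]).round(1),proj("side",p+R@[11,-9,d]).round(1),proj("side",p+R@[-11,-9,d]).round(1))
```

```text
11 [317.4 209.8] [279.4 236. ] [290.6 234.5]
0 [317.4 215.1] [279.3 231.5] [290.5 230. ]
-10 [317.4 220.4] [279.1 227.4] [290.4 225.9]
-20 [317.4 226.3] [278.9 223.3] [290.4 221.8]
-30 [317.3 233. ] [278.8 219. ] [290.3 217.6]
```

Both views agree. The visible fingertips end about 30 mm behind the reported TCP, near z=191, so they passed above the handle, and no contact was felt. I'll trust the cameras: back off, go 36 mm lower and feel again.

```bash
python3 -m handwheel '[[0,0,0,0,3,0,1],[0,0,0,0,3,0,1],[0,0,0,0,3,1.8,1],[0,0,0,0,3,3.6,1],[0,0,0,0,2,3.6,1],[0,0,0,0,1.5,3.6,1],[0,0,0,0,1.5,3.6,1]]'; python3 -m handwheel '[[0,0,0,0,-0.2,0,1],[0,0,0,0,-0.4,0,1],[0,0,0,0,-0.4,0,1]]';python3 -m handwheel '[[0,0,0,0,-0.2,0,1],[0,0,0,0,-0.4,0,1],[0,0,0,0,-0.4,0,1]]'
```

```text
time: 5.15
eef_pos: [455.1, -159.2, 125.8]
ee_rot: [[-0.986, 0.168, 0.001], [0.168, 0.986, 0.0], [-0.001, 0.001, -1.0]]
contact_force: [-0.6, 3.0, -1.3]
gripper_width: -0.1
grasp_force: 0.9
time: 5.4
eef_pos: [454.9, -162.3, 126.3]
ee_rot: [[-0.986, 0.167, 0.002], [0.167, 0.986, 0.0], [-0.002, 0.0, -1.0]]
contact_force: [1.3, 6.0, 4.4]
gripper_width: 0.3
grasp_force: 3.0
time: 5.65
eef_pos: [454.2, -166.5, 126.2]
ee_rot: [[-0.986, 0.167, 0.002], [0.167, 0.986, -0.001], [-0.002, -0.0, -1.0]]
contact_force: [1.8, 4.8, 2.9]
gripper_width: 0.2
grasp_force: 2.2
```

Contact: about 5 N on +y and the handle is moving. The finger centre is about 21.5 mm from the handle axis, so about 56 mm remain. I'll do 48 mm and then look.

```bash
python3 -m handwheel '[[0,0,0,0,-0.4,0,1],[0,0,0,0,-0.8,0,1],[0,0,0,0,-1.2,0,1],[0,0,0,0,-1.6,0,1],[0,0,0,0,-2,0,1],[0,0,0,0,-2.4,0,1],[0,0,0,0,-2.4,0,1]]'; python3 -m handwheel '[[0,0,0,0,-0.4,0,1],[0,0,0,0,-0.8,0,1],[0,0,0,0,-1.2,0,1],[0,0,0,0,-1.6,0,1],[0,0,0,0,-2,0,1],[0,0,0,0,-2.4,0,1],[0,0,0,0,-2.4,0,1],[0,0,0,0,-2.4,0,1]]'
python3 - <<'E'
from h import *
a=arm.grab_frame("side")[180:260,255:335];b=arm.grab_frame("wrist")
cv2.imwrite("pics/w4raw.png",b);cv2.imwrite("pics/s4raw.png",arm.grab_frame("side"));b=b[180:340,180:380]
f=lambda x:cv2.resize((255*(x/255.)**.6).astype(np.uint8),(400,int(400*x.shape[0]/x.shape[1])),interpolation=2)
a,b=f(a),f(b);b=cv2.copyMakeBorder(b,0,400-b.shape[0],0,0,0)
cv2.imwrite("pics/c4.png",np.hstack([a,b]))
s=arm.observe();d=np.array(s["eef_pos"])-[511,-222.3,125];print(d@[.986,-.166,0],d@[.166,.986,0])
E
```

```text
time: 6.23
eef_pos: [449.4, -190.8, 124.9]
ee_rot: [[-0.986, 0.168, -0.0], [0.168, 0.986, -0.001], [0.0, -0.001, -1.0]]
contact_force: [-0.1, -0.9, -0.6]
gripper_width: -0.1
grasp_force: 0.0
time: 6.9
eef_pos: [445.6, -214.2, 125.1]
ee_rot: [[-0.986, 0.167, 0.0], [0.167, 0.986, -0.001], [-0.001, -0.001, -1.0]]
contact_force: [0.3, -0.2, -0.5]
gripper_width: 0.1
grasp_force: 0.0
-65.7291414691454 -2.4430959603101634
```

View pics/c4.png

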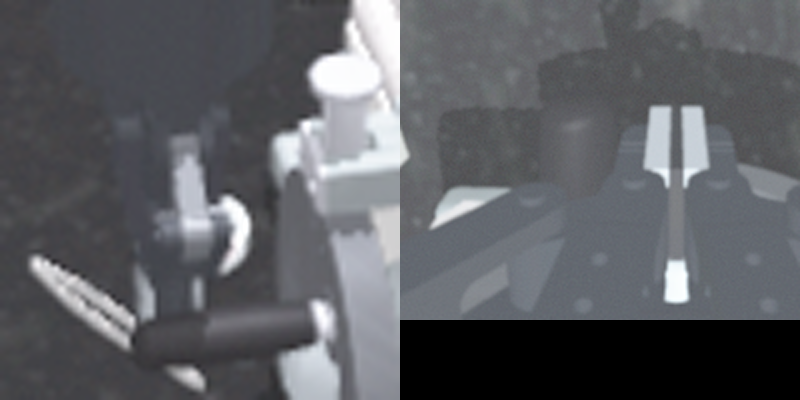

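The handle has passed the top, and a small gap shows between finger and handle, so the wheel coasted a little. I'll compute the angle from the handle tip at side px (283.3,248.5), its wrist column of about 269, and the collar.

Run:
```python
from h import *
X=np.array([.986,-.166,0]);Y=np.array([.166,.986,0]);C=np.array([511,-222.3,125])
def pl(n,u,v,x):
    c,d=ray(n,u,v);p=c+d*((x-(c-C)@X)/(d@X))-C;y,z=p@Y,p[2];return np.round([y,z,np.hypot(y,z),np.arctan2(-y,z)-np.radians(40)],2)
for lab,t,b in(("start",(279,229),(311.6,226)),("now",(283.3,248.5),(319,244))):
    print(lab,pl("side",*t,-77),pl("side",*b,-12))
T=tri([ray("side",283.3,248.5),ray("wrist",269,234)])-C;print("tri",T@X,T@Y,T[2])
# predicted tip center at turn 0 in both
for q in(-.1,0,.1):
    a=q+np.radians(40);P=C+Y*(-50*np.sin(a))+[0,0,50*np.cos(a)]
    print(q,[proj(n,P+X*x).round(1).tolist() for n in("side","wrist") for x in(-84,-60,-20)])
im=cv2.imread("pics/w4raw.png").astype(float).mean(2)
for r in(240,250,260): print(r,im[r,240:295].astype(int).tolist())
```

```text
start [31.97 40.48 51.58 -1.37] [34.45 35.19 49.24 -1.47]
now [-14.62  30.6   33.92  -0.25] [-25.73  38.8   46.56  -0.11]
tri -79.4251658226855 -25.920697443694884 40.080179331982634
-0.1 [[280.6, 249.3], [293.7, 247.5], [315.1, 244.4], [263.7, 227.8], [266.2, 272.5], [269.9, 338.8]]
0 [[281.0, 252.1], [294.1, 250.1], [315.6, 247.0], [256.8, 225.6], [259.5, 269.5], [263.5, 334.8]]
0.1 [[281.4, 254.8], [294.6, 252.9], [316.0, 249.7], [250.9, 223.2], [253.8, 266.3], [258.2, 330.4]]
240 [44, 43, 40, 41, 40, 40, 42, 41, 42, 42, 45, 48, 47, 50, 47, 48, 48, 50, 49, 51, 51, 54, 53, 55, 55, 56, 60, 63, 64, 65, 63, 63, 62, 63, 62, 56, 53, 52, 50, 49, 48, 49, 48, 50, 48, 46, 46, 43, 43, 44, 45, 47, 47, 49, 46]
250 [42, 43, 41, 42, 41, 41, 42, 41, 42, 44, 44, 47, 49, 50, 47, 52, 53, 53, 55, 54, 57, 57, 58, 59, 59, 60, 61, 61, 60, 60, 59, 59, 58, 56, 54, 55, 53, 54, 50, 52, 53, 52, 50, 50, 47, 47, 48, 45, 45, 44, 56, 62, 62, 65, 64]
260 [42, 39, 40, 41, 43, 43, 45, 47, 43, 43, 47, 48, 48, 48, 49, 48, 51, 51, 51, 52, 53, 54, 57, 59, 58, 60, 60, 59, 59, 58, 58, 59, 53, 56, 54, 54, 54, 51, 54, 51, 52, 48, 52, 49, 47, 46, 46, 50, 55, 59, 59, 60, 60, 59, 57]
```

wheel_turn is about -0.13 ± 0.03, so the handle axis needs about 4–5 mm more. I'll push slowly so the wheel doesn't coast.

```bash
python3 -m handwheel '[[0,0,0,0,-0.1,0,1],[0,0,0,0,-0.2,0,1],[0,0,0,0,-0.3,0,1],[0,0,0,0,-0.3,0,1]]' | egrep 'eef|force'; python3 -m handwheel '[[0,0,0,0,-0.1,0,1],[0,0,0,0,-0.2,0,1]]'| egrep 'eef|force';python3 -m handwheel '[[0,0,0,0,-0.1,0,1],[0,0,0,0,-0.2,0,1],[0,0,0,0,-0.2,0,1]]'| egrep 'eef|force'
python3 - <<'E'
from h import *
cv2.imwrite("pics/w5raw.png",arm.grab_frame("wrist"));cv2.imwrite("pics/s5raw.png",arm.grab_frame("side"))
s=arm.observe();d=np.array(s["eef_pos"])-[511,-222.3,125];print(d@[.986,-.166,0],d@[.166,.986,0])
b=cv2.GaussianBlur(cv2.imread("pics/w5raw.png"),(3,3),0).mean(2)
for r in(240,250,260): print(r,b[r,240:295].astype(int).tolist())
C=np.array([511,-222.3,125]);X=np.array([.986,-.166,0]);Y=np.array([.166,.986,0])
for q in(-.1,0,.1):
    a=q+np.radians(40);P=C+Y*(-50*np.sin(a))+[0,0,50*np.cos(a)]
    print(q,proj("wrist",P+X*-70),proj("side",P+X*-60))
f=lambda x:cv2.resize((255*(x/255.)**.6).astype(np.uint8),(400,400),interpolation=2)
cv2.imwrite("pics/c5.png",np.hstack([f(cv2.imread("pics/s5raw.png")[180:260,255:335]),f(cv2.imread("pics/w5raw.png")[200:300,230:330])]))
E
```

```text
eef_pos: [445.0, -216.0, 124.6]
contact_force: [3.0, 3.4, -2.7]
grasp_force: 2.0
eef_pos: [444.5, -217.8, 124.5]
contact_force: [1.3, 5.3, -3.7]
grasp_force: 2.5
eef_pos: [444.0, -220.0, 124.5]
contact_force: [0.7, 3.8, -2.0]
grasp_force: 2.2
-66.32326543970771 -8.913505534160263
240 [42, 43, 43, 44, 43, 42, 42, 43, 42, 42, 42, 43, 43, 44, 46, 47, 49, 49, 50, 52, 55, 57, 58, 59, 61, 62, 64, 65, 65, 64, 63, 62, 60, 59, 57, 55, 54, 53, 52, 51, 51, 51, 51, 50, 50, 49, 48, 47, 47, 45, 43, 42, 42, 42, 43]
250 [45, 43, 42, 42, 42, 41, 41, 42, 42, 41, 41, 41, 43, 46, 47, 47, 48, 50, 51, 51, 52, 52, 53, 54, 55, 56, 55, 55, 56, 56, 55, 55, 54, 54, 54, 54, 54, 53, 52, 52, 52, 51, 50, 50, 49, 49, 48, 48, 48, 50, 56, 62, 63, 64, 64]
260 [47, 46, 45, 44, 43, 42, 41, 41, 40, 40, 42, 43, 44, 45, 47, 48, 48, 50, 51, 51, 52, 53, 53, 55, 55, 56, 56, 56, 55, 56, 56, 55, 54, 54, 54, 53, 53, 53, 53, 53, 52, 51, 50, 51, 50, 48, 49, 52, 56, 58, 59, 59, 59, 59, 59]
-0.1 [278.30052973 255.79786616] [293.69894386 247.46912474]
0 [271.18421919 253.09801665] [294.14015838 250.149741  ]
0.1 [265.11047246 250.18205075] [294.55088781 252.88510723]
```

View pics/c5.png

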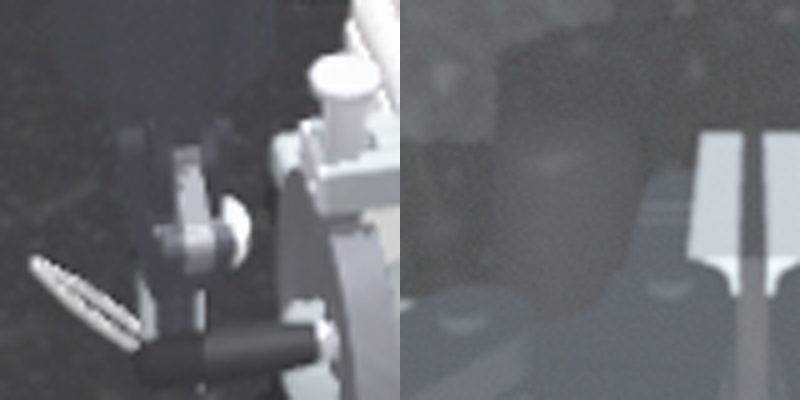

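The handle now reads about q = 0 ± 0.04: the wrist column is 271 and the side tip and collar are at (283.6,252.4) and (319.4,247.6). I'll withdraw sideways, rise, and go over the bolt head. I'll offset 15 mm towards the robot, so the nominal grasp point stays outside the "gripped" zone however the tool offset turns out.

```bash
python3 -m handwheel '[[0,0,0,0,2,0,1],[0,0,0,0,4.5,0,1],[0,0,0,0,4.5,-3,1],[0,0,0,0,4.5,-6,1],[0,0,0,0,4.5,-9,1],[0,0,0,0,4.5,-12.5,1],[0,0,0,0,4.5,-12.5,1]]' | egrep 'eef|force'; python3 -m handwheel '[[0,0,0,-2,-3.6,0,1],[0,0,0,-5.1,-3.6,0,1],[0,0,0,-5.1,-3.6,0,1],[0,0,0,-5.1,-3.6,0,1]]'| egrep 'eef|force'
python3 - <<'E'
from h import *
s=arm.observe();p=np.array(s["eef_pos"]);d=p-[511,-222.3,125];print(p,d@[.986,-.166,0],d@[.166,.986,0])
w=arm.grab_frame("side");cv2.imwrite("pics/s6raw.png",w)
f=lambda x:cv2.resize((255*(x/255.)**.7).astype(np.uint8),(400,400),interpolation=2)
cv2.imwrite("pics/c6.png",np.hstack([f(w[165:265,265:365]),f(arm.grab_frame("wrist")[150:350,220:420])]))
E
```

```text
eef_pos: [453.9, -177.9, 256.7]
contact_force: [0.2, 0.3, 0.1]
grasp_force: 0.0
eef_pos: [496.6, -220.8, 249.3]
contact_force: [-0.5, -0.5, -0.1]
grasp_force: 0.0
[ 496.60864456 -220.84861295  249.33922582] -14.430806711677938 -0.9578973726917104
```

View pics/c6.png

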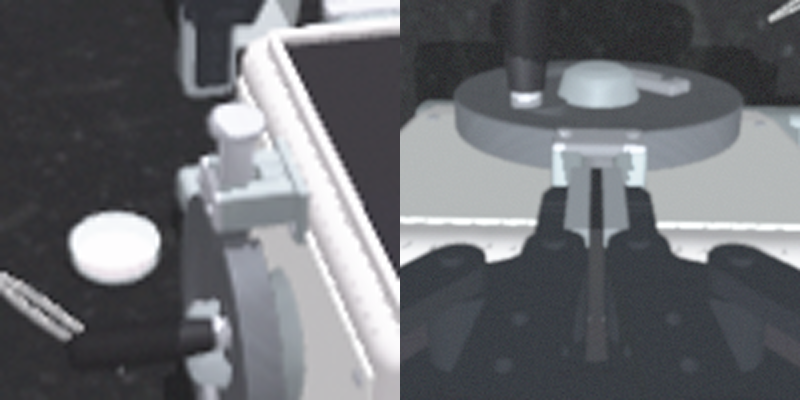

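The fingertips, at side (314,187), stand above and just in front of the bolt head at (324,194). The handle is unchanged. I'll descend and feel for the head.

```bash
python3 -m handwheel '[[0,0,0,0,0,0.6,1],[0,0,0,0,0,1.2,1],[0,0,0,0,0,1.5,1],[0,0,0,0,0,1.5,1]]' | egrep 'eef|contact'; python3 -m handwheel '[[0,0,0,0,0,0.2,1],[0,0,0,0,0,0.4,1],[0,0,0,0,0,0.4,1]]'| egrep 'eef|contact';python3 -m handwheel '[[0,0,0,0,0,0.2,1],[0,0,0,0,0,0.4,1],[0,0,0,0,0,0.4,1]]'| egrep 'eef|contact';python3 -m handwheel '[[0,0,0,0,0,0.2,1],[0,0,0,0,0,0.4,1],[0,0,0,0,0,0.4,1]]'| egrep 'eef|contact'
```

```text
eef_pos: [495.7, -219.6, 234.0]
contact_force: [0.3, 0.6, -0.9]
eef_pos: [496.1, -219.9, 230.6]
contact_force: [-0.2, -0.3, -0.1]
eef_pos: [496.2, -220.0, 226.7]
contact_force: [-0.5, 1.7, -1.0]
eef_pos: [496.2, -219.9, 222.5]
contact_force: [0.1, -0.8, 0.3]
```

```bash
python3 -m handwheel '[[0,0,0,0,0,0.2,1],[0,0,0,0,0,0.4,1],[0,0,0,0,0,0.4,1]]'| egrep 'eef|contact';python3 -m handwheel '[[0,0,0,0,0,0.2,1],[0,0,0,0,0,0.4,1],[0,0,0,0,0,0.4,1]]'| egrep 'eef|contact'
python3 - <<'E'
from h import *
w=arm.grab_frame("side");v=arm.grab_frame("wrist")
f=lambda x:cv2.resize((255*(x/255.)**.7).astype(np.uint8),(400,400),interpolation=2)
cv2.imwrite("pics/c7.png",np.hstack([f(w[165:245,285:365]),f(v[150:350,220:420])]))
p=arm.observe()["eef_pos"];R=np.array(arm.observe()["ee_rot"])
for d in(-20,-30,-40):print(d,proj("side",p+R@[11,-9,d]),proj("side",p+R@[-11,-9,d]))
E
```

```text
eef_pos: [496.2, -219.9, 218.7]
contact_force: [-0.1, -0.3, 0.6]
eef_pos: [496.1, -219.9, 214.5]
contact_force: [0.2, -0.3, 0.9]
-20 [309.95805947 208.63937911] [321.95428981 207.15790266]
-30 [310.02142152 204.01847473] [322.10849347 202.554853  ]
-40 [310.08576101 199.32628758] [322.2650608  197.88124695]
```

View pics/c7.png

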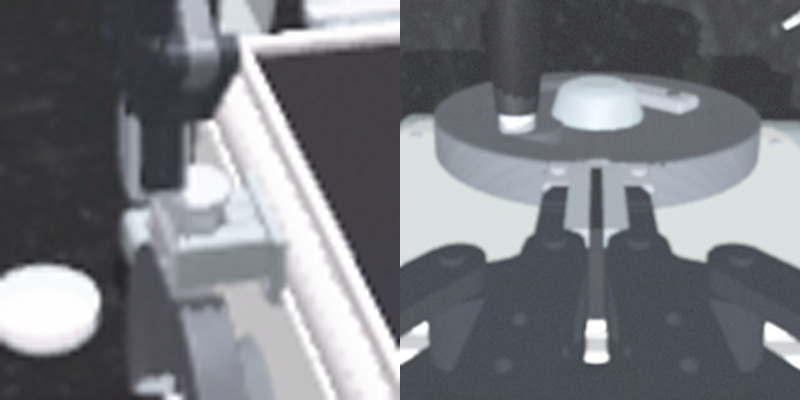

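The head has come down with the fingers: its top is at side (327,200), against (324,194) before. It has passed the 5 mm rim stop, so the bolt is in the slot. I'll press on until it stops.

```bash
python3 -m handwheel '[[0,0,0,0,0,0.2,1],[0,0,0,0,0,0.4,1],[0,0,0,0,0,0.4,1]]'| egrep 'eef|contact';python3 -m handwheel '[[0,0,0,0,0,0.2,1],[0,0,0,0,0,0.3,1],[0,0,0,0,0,0.3,1]]'| egrep 'eef|contact'; python3 -m handwheel '[[0,0,0,0,0,0.2,1],[0,0,0,0,0,0.3,1],[0,0,0,0,0,0.3,1]]'| egrep 'eef|contact'
python3 - <<'E'
from h import *
cv2.imwrite("pics/s8raw.png",arm.grab_frame("side"))
E
```

```text
eef_pos: [496.1, -219.9, 210.5]
contact_force: [0.1, -0.9, 0.0]
eef_pos: [496.1, -219.9, 207.7]
contact_force: [0.2, 0.3, 0.4]
eef_pos: [496.5, -220.2, 207.3]
contact_force: [-5.3, 3.3, 18.1]
```

```bash
python3 -m handwheel '[[0,0,0,0,0,0.2,1],[0,0,0,0,0,0.2,1],[0,0,0,0,0,0.2,1],[0,0,0,0,0,0.2,1]]'| egrep 'eef|contact'
python3 - <<'E'
from h import *
w=arm.grab_frame("side");s0=cv2.imread("pics/s6raw.png")
f=lambda x:cv2.resize((255*(x/255.)**.7).astype(np.uint8),(400,400),interpolation=2)
cv2.imwrite("pics/c8.png",np.hstack([f(s0[175:235,300:360]),f(w[175:235,300:360])]))
for z in(256,251,245,240,234):print(z,proj("side",np.array([511,-222.3,z])).round(1),((proj("side",np.array([511,-222.3,z]))-[300,175])*400/60).round())
E
```

```text
eef_pos: [496.7, -220.4, 207.1]
contact_force: [-9.1, 5.0, 30.7]
256 [323.2 194.1] [155. 127.]
251 [323.2 196.4] [154. 143.]
245 [323.1 199.2] [154. 161.]
240 [323.  201.5] [153. 177.]
234 [322.9 204.3] [153. 195.]
```

View pics/c8.png

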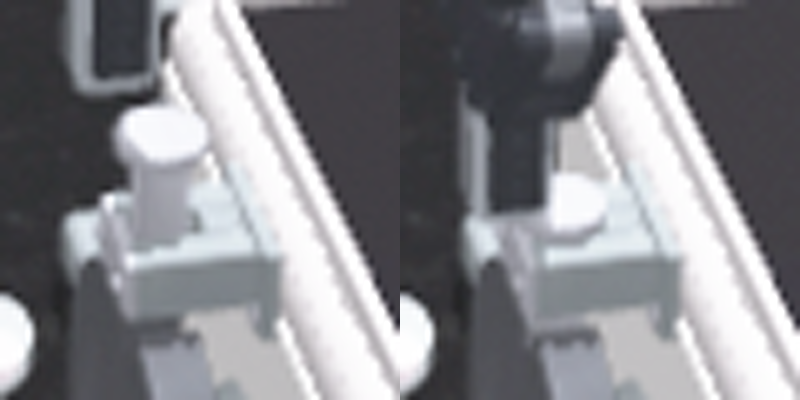

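The bolt head has dropped from crop row 128 to about 195, which matches the predicted row for fully home, and it sits on a hard stop at 30 N. I'll withdraw upwards and check.

```bash
python3 -m handwheel '[[0,0,0,0,0,-0.5,1],[0,0,0,0,0,-2,1],[0,0,0,0,0,-5,1],[0,0,0,4,0,-8,1],[0,0,0,8,0,-10,1],[0,0,0,8,8,-10,1],[0,0,0,8,8,-10,1],[0,0,0,8,8,-10,1]]'| egrep 'time|eef|contact'
python3 - <<'E'
from h import *
w=arm.grab_frame("side");s0=cv2.imread("pics/side0.png")
f=lambda x:cv2.resize((255*(x/255.)**.7).astype(np.uint8),(400,400),interpolation=2)
t=arm.grab_frame("top")
cv2.imwrite("pics/c9.png",np.hstack([f(w[175:255,280:360]),cv2.resize(t[80:280,240:440],(400,400))]))
E
```

```text
time: 12.45
eef_pos: [430.4, -123.4, 304.1]
contact_force: [-0.2, -0.9, 0.4]
```

View pics/c9.png

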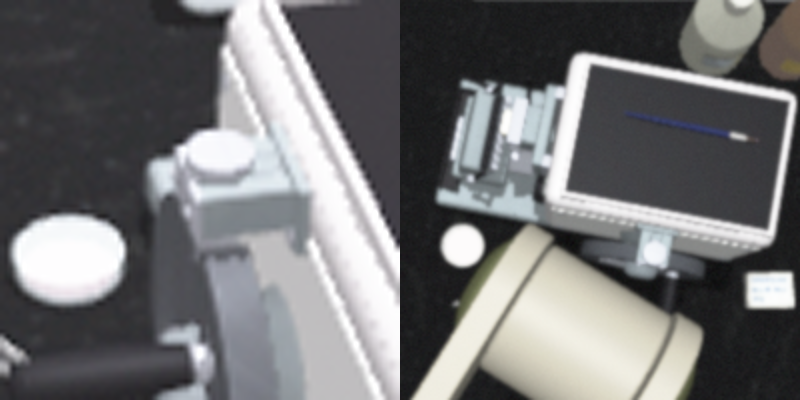

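The bolt head, at side (324,205), sits on the bracket fully home. The bystanders in view (dish, brush, carton) are where they were, and the arm is clear with no contact force. I'll hand it in.

```bash
python3 -c "
from cell import arm
print(arm.job_done())"
```

```text
the job is handed in; nothing more can be done
None
```

The handwheel is turned to its lock position and the bolt is pressed fully home in the slot; the arm is clear, and the job was handed in at about 12.5 s with no verdict returned.

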